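# Right the fallen boot and pair it

## Task

The black ankle boot has toppled onto its side on the cutting mat. First stand it upright on its sole on the bench and let go of it; then pick it up again and set it down standing in the empty bay of the wooden rack, on the yellow footprint, with its toe pointing the same way as its mate's. Leave the other two boots, the bottle, the yellow can, the red tin and the thread spool standing where they are.

Things in the scene. Friction and masses are not known exactly. Their poses are not given: they have to be found in the camera images.
- boot: Fallen black ankle boot, 192 mm long (x -96 heel to +96 toe), 64 wide (y -32 to 32), 152 high (z), 0.35 kg, rigid. Origin under the middle of the sole; x to the toe, z out of the top. Shaft centred at x -35: 87 fore and aft, 64 wide, up to z 111; instep slopes from z 40 at the toe up to 78. Starts lying on its side, y axis up, origin 32 mm above the bench; has to stand with z up.
- boot_grip (a point): Centre of the green plastic last that stands out of the top of the fallen boot, at (-35, 0, 132) mm in its frame (same axes): a block 48 mm (x) by 30 mm (y), from z 111 to 152 mm. The part to grip.
- boot_toe (a point): Tip of the fallen boot's toe, on its underside, (95, 0, 0) mm in its frame.
- boot_heel (a point): Back of the fallen boot's heel, on its underside, (-95, 0, 0) mm in its frame.
- mate: The mate, standing loose in one bay of the rack: same black boot with a green last. Same shape and frame as boot.
- odd: A loose brown boot with a white last standing in another bay of the rack, same shape and frame as boot.
- rack: Fixed plywood rack, 250 mm (x) by 287 mm (y), with three bays side by side. Origin at the underside's centre. Floor 12 mm above the bench; four walls 8 mm thick along x, up to 56 mm above the bench, at y = -139.5, -46.5, 46.5, 139.5 mm: bays 85 mm wide inside, centred at y = -93, 0, 93 mm, open at both ends. Toes point to the rack's +x (away from the robot).
- place: Flat yellow footprint, 180 x 56 mm, 1 mm thick (no obstacle), on the floor of the empty bay, centred in the bay. Origin at its centre on the bay floor; x is where the toe must point.
- place_toe (a point): Where the toe tip belongs: 95 mm along x from the middle of the yellow footprint.
- place_heel (a point): Where the back of the heel belongs: 95 mm along -x from the middle of the yellow footprint.
- dressing: Loose amber bottle with a black cap, standing, 48 mm diameter, 130 mm high; origin under its centre. Bystander.
- glue: Loose yellow can, standing, 66 mm diameter, 100 mm high; origin under its centre. Bystander.
- polish: Loose flat red tin, 76 mm diameter, 30 mm high; origin under its centre. Bystander.
- thread: Loose white thread spool, standing, 56 mm diameter, 40 mm high; origin under its centre. Bystander.
There are look-alikes about, which are no part of the job. Leave any orange or pink look-alike of the boot alone.

How it is judged (in metres and radians):
On the way:
1. The fallen boot stands upright on its sole on the bench, outside the rack, let go (angle between boot's own z axis and vertical below 0.1 rad and height (world z) of boot below 0.007 m and contact force between boot and the fingers below 0.1 N and linear speed of boot below 0.02 m/s), for 0.2 s.
At the end, for the whole second after the job is handed in: The fallen boot stands at rest in the empty bay, upright within 0.08 rad (4.5 degrees), its sole on the bay floor (within 6 mm), its toe and its heel each within 25 mm of their ends of the yellow footprint (so the toe points the mate's way), and the other two boots stand upright (angle between each of boot, mate, odd's own z axis and vertical below 0.08 rad and horizontal distance between boot_toe and place_toe below 0.025 m and horizontal distance between boot_heel and place_heel below 0.025 m and z of boot in the frame of place between -0.006 and 0.006 m and linear speed of boot below 0.02 m/s); the robot touches nothing.
It fails at once if The mate or the brown boot is shifted more than 20 mm or tipped (distance of any of mate, odd from where it was at the start of the episode above 0.02 m or angle between any of mate, odd's own z axis and vertical above 0.3 rad).
It fails at once if The bottle or the yellow can is shifted more than 20 mm or tipped (distance of any of dressing, glue from where it was at the start of the episode above 0.02 m or angle between any of dressing, glue's own z axis and vertical above 0.3 rad).
It fails at once if The polish tin or the thread spool is shifted more than 20 mm or tipped (distance of any of polish, thread from where it was at the start of the episode above 0.02 m or angle between any of polish, thread's own z axis and vertical above 0.3 rad).
It also fails if it takes over 61 s, if anything falls off the work surface, if the arm or the gripper's body presses on something with over 40 N, if the wrist force passes 120 N, or if a joint passes its speed limit or range.

## Robot

A 6-joint arm with a two-finger parallel gripper is mounted at the origin on the work surface. World frame = base frame: x ahead of the robot, y to its left, z up, the work surface at z = 0. Lengths are in m, angles in degrees, forces in N, time in s.
With the tool pointing down it reaches from about 0.3 to 0.825 m from the base axis. Payload 5.4 kg.
Tool frame: the origin (TCP) lies midway between the tips of the shut fingers; the grasp point (between the pads) lies 19 mm behind it; z points along the fingers, y is the line along which they close (so a half turn about z gives the same grasp; the last joint's range is limited). The gripper opens to 92 mm and grips with 3 to 60 N. Pads are 20 mm wide; open, the fingers measure 128 mm over their backs; the gripper's body (75 mm by 189 mm) begins 69 mm behind the grasp point.
Start: joints at [55.514, 9.076, 91.501, -0, 79.423, -12.038], TCP at [0.22, 0.531, 0.215] pointing down, gripper open.
Joint ranges: [-166.64, 166.64], [-54.1, 131.32], [10.49, 154.53], [-73.88, 253.88], [9.74, 151.15], [-171.62, 171.62]. Speed limits (degrees/s): [147.25, 147.25, 180, 180, 180, 180].

## Interface

Orientations are given as a 3x3 rotation matrix whose columns are the frame's x, y, z axes.
In Python, from plant import bot, get_image, camera_model gives the robot as it stands. The module is installed in compiled form; this text tells all that it offers.
- The arm moves only by the tool servo_tool, never from a script. Its arguments are lists of equal length, an entry for each row: "fingers": the opening in per cent of the stroke, from 0 (shut) to 100 (fully open); "translation": the shift along the world's x, y, z in mm, a list of three; "turn": the turn about the world's z in degrees. A call has 1 to 5 rows; each row shifts and turns the commanded pose from where the row before left it; what a row does not reach is not made up. A row lasts 1/12 s, in which the tool goes at most 41.7 mm and 7.16 degrees, less where a joint would pass 70% of its speed; a pose out of reach is approached as far as the arm can. A call is refused whole if a number of a shift passes 41.7 or a number of a turn 7.16, either way. A call with a gripper value outside its range is refused whole. The fingers move at their own pace and stop on an object; "grip_force" is the grip in N (left out, the last holds). Time passes only in rows, so rows that do not move let the fingers close. It gives the time, the measured TCP pose, the force, the opening and the grip force at its end, in the units of the state.
- bot.get_state(): the state, without advancing time (a new reading comes with each control period).
- get_image(name): name is "side" or "top" or "wrist"; returns (picture, depth): 400x640x3 uint8, blue, green, red; 400x640 float32, m along the optical axis (not along the pixel's ray), 0 where there is no reading.
- camera_model(name): a dict with "vertical_fov" (degrees; the focal length in pixels is half the picture's height over the tangent of half this angle, whatever the lens; pixels are square), "cx", "cy" (the principal point, pixels), "R" (3x3) and "t" (3): a world point X has camera coordinates R X + t; the wrist camera has in their place "tool_from_camera" (4x4, takes a point from camera to tool coordinates, whose origin is the TCP and whose axes are the flange's). Camera axes: x right, y down, z forward; pixel columns grow to the right and rows downward; lengths in m; the calibration is good to about 2 mm. A picture is of the moment at which its call begins: read the wrist's pose just before it. camera_model takes no time and is no camera call.
- bot.sign_off(): hands the job in; it is judged then, once.
The state is a dict: "t": time; "joint_pos": joint angles; "joint_vel": joint speeds; "tau": joint torques, N m; "tool_pos": TCP position; "eef_rot": TCP orientation; "force": force on the tool from outside, world axes, zero at the start; "wrist_torque": the same for the moment, N m; "grip_width": opening from 0.0 (shut) to 1.0 (fully open); "grasp_force": force on a finger pad.
Only numpy, scipy, OpenCV 4.12 (cv2) and the standard library are available. Lean on these libraries where they do the work, as an engineer would, in place of code of your own. Each camera call takes 0.05 s, during which the arm holds its last target. There are 200 camera calls.

## Working session

There is one attempt and no reset: what is moved stays moved. The work goes in short steps, Python scripts to look and compute and a tool call to move; the robot and the scene stay as the last step left them, time stands still between calls to the robot, and variables do not carry over. Pictures are saved under pics/ and viewed, at most 10 in all, crops included, and the job is handed in when it is done.

Besides the shell and the picture viewer there is one more tool, called after "Call:" as name(argument=value, ...) on one line, values as JSON. servo_tool: Moves the arm, as the interface text tells. Its arguments: {"type":"object","properties":{"fingers":{"type":"array","items":{"type":"number"}},"translation":{"type":"array","items":{"type":"array","items":{"type":"number"}}},"turn":{"type":"array","items":{"type":"number"}},"grip_force":{"type":"number"}},"required":["fingers","translation","turn"]}

```bash
mkdir -p pics
cat > h.py <<'E'
import numpy as np, cv2
from plant import bot, get_image, camera_model
def cloud(name, d):
    m=camera_model(name); h,w=d.shape
    f=h/2/np.tan(np.radians(m["vertical_fov"])/2)
    v,u=np.mgrid[:h,:w]
    P=np.stack([(u-m["cx"])/f*d,(v-m["cy"])/f*d,d],-1)
    return (P-np.array(m["t"]))@np.array(m["R"])
E
python3 - <<'E'
from h import *
s=bot.get_state();print({k:np.round(v,3).tolist() for k,v in s.items()})
for n in("top","side"):
    im,d=get_image(n);cv2.imwrite(f"pics/{n}0.png",im);np.savez(f"{n}0.npz",im=im,d=d)
    m=camera_model(n);print(n,m,(d>0).mean())
E
```

```text
{'t': 0.0, 'joint_pos': [55.514, 9.113, 91.571, -0.001, 79.422, -12.036], 'joint_vel': [-0.026, 0.072, 0.111, -0.036, 0.098, 0.019], 'tau': [-0.0, -38.557, -32.211, 0.07, 0.038, -0.0], 'tool_pos': [0.219, 0.531, 0.214], 'eef_rot': [[-0.924, 0.382, -0.001], [0.382, 0.924, -0.002], [0.0, -0.002, -1.0]], 'force': [0.805, 0.105, -0.157], 'wrist_torque': [0.042, -0.042, 0.007], 'grasp_force': 0.0, 'grip_width': 0.998}
top {'vertical_fov': 49.65521025221769, 'cx': 323.42730921776024, 'cy': 203.23433880317177, 'R': array([[ 0.01372161, -0.99990162, -0.00290987],
       [-0.98765764, -0.01309937, -0.15607943],
       [ 0.15602596,  0.00501562, -0.98774022]]), 't': array([-0.01529381,  0.42213808,  1.10876456])} 0.99601171875
side {'vertical_fov': 56.47310834686287, 'cx': 323.8417937905901, 'cy': 197.1693665379529, 'R': array([[ 0.97821294, -0.20664862,  0.0198943 ],
       [-0.07846644, -0.45674551, -0.8861301 ],
       [ 0.1922042 ,  0.8652629 , -0.46300935]]), 't': array([-0.4220833 ,  0.09865773,  1.0915223 ])} 0.99590625
```

View pics/top0.png

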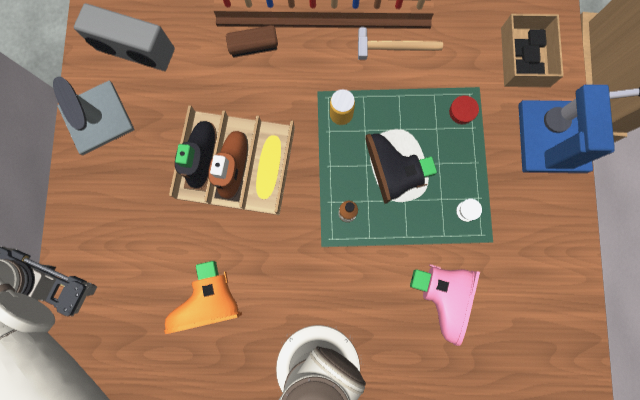

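View pics/side0.png

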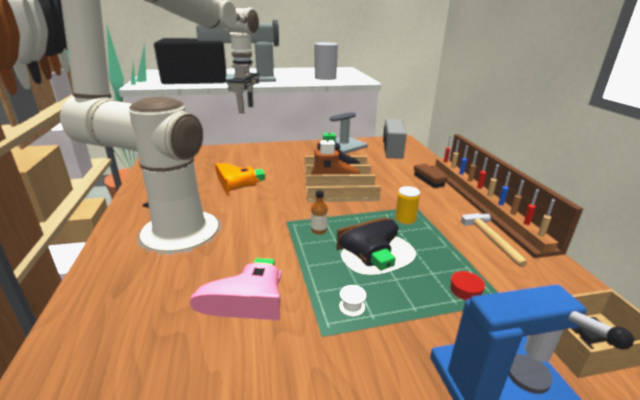

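Run:
```python
from h import *
z=np.load("top0.npz");im,d=z["im"],z["d"];P=cloud("top",d)
hsv=cv2.cvtColor(im,cv2.COLOR_BGR2HSV)
def rep(n,m,box,zmin=-.1,zmax=1):
    M=np.zeros(m.shape,bool);x0,y0,x1,y1=box;M[y0:y1,x0:x1]=1
    M&=m&(d>0)&(P[...,2]>zmin)&(P[...,2]<zmax)
    q=P[M];r=cv2.minAreaRect(q[:,:2].astype(np.float32)*1000)
    c,sz,a=r; b=cv2.boxPoints(r)
    e=max([b[1]-b[0],b[2]-b[1]],key=np.linalg.norm)
    print(n,len(q),"rect c",np.round(c),"size",np.round(sz),"long axis deg",round(np.degrees(np.arctan2(e[1],e[0])),1),"z pct",np.round(np.percentile(q[:,2],[2,50,98])*1000),"med",np.round(np.median(q,0)*1000)); return q
H,S,V=hsv[...,0],hsv[...,1],hsv[...,2]
A=np.ones_like(H,bool)
g=(H>50)&(H<75)&(S>150)&(V>140)
rep("last",g,(410,145,450,190))
q=rep("lasttop",g,(410,145,450,190),.04)
rep("boot",A,(350,120,450,215),.022)
rep("bootsolid",A,(350,120,450,215),.055)
rep("place",(H>22)&(H<34)&(S>120),(245,120,300,210))
rep("bottle",A,(335,195,362,225),.02);rep("can",A,(325,85,360,128),.02)
rep("tin",A,(445,90,485,128),.015);rep("spool",A,(450,195,485,225),.015)
rep("mate last",g,(170,140,200,170)); rep("white last",(S<60)&(V>170),(205,150,235,180),.1)
rep("bench",A,(330,220,480,240));rep("rackwall",A,(165,100,300,220),.045,.062)
print("boot lo pts:")
m=(P[...,2]>.05)&(d>0);
for (u,v) in [(369,134),(374,145),(380,170),(388,198),(392,199),(422,190),(410,150),(418,160)]: print((u,v),np.round(P[v,u]*1000))
c=im[110:230,300:500];cv2.imwrite("pics/crop.png",cv2.resize(c,None,fx=4,fy=4,interpolation=2))
```

```text
Traceback (most recent call last):
IndexError: index -1 is out of bounds for axis 0 with size 0
```

```bash
cat > m.py <<'E'
from h import *
z=np.load("top0.npz");im,d=z["im"],z["d"];P=cloud("top",d)
hsv=cv2.cvtColor(im,cv2.COLOR_BGR2HSV)
def rep(n,m,box,zmin=-.1,zmax=1):
    M=np.zeros(m.shape,bool);x0,y0,x1,y1=box;M[y0:y1,x0:x1]=1
    M&=m&(d>0)&(P[...,2]>zmin)&(P[...,2]<zmax)
    q=P[M]
    if len(q)<3: print(n,"none");return
    r=cv2.minAreaRect(q[:,:2].astype(np.float32)*1000)
    c,sz,a=r; b=cv2.boxPoints(r)
    e=max([b[1]-b[0],b[2]-b[1]],key=np.linalg.norm)
    print(n,len(q),"rect c",np.round(c),"size",np.round(sz),"long axis deg",round(np.degrees(np.arctan2(e[1],e[0])),1),"z pct",np.round(np.percentile(q[:,2],[2,50,98])*1000),"med",np.round(np.median(q,0)*1000)); return q
H,S,V=hsv[...,0],hsv[...,1],hsv[...,2]
A=np.ones_like(H,bool)
print(hsv[167,428],P[167,428],hsv[160,270],P[160,270],P[230,400])
g=(H>50)&(H<75)&(S>150)&(V>130)
rep("last",g,(410,145,450,190))
rep("lasttop",g,(410,145,450,190),.04)
rep("boot",A,(350,120,450,215),.022)
rep("bootsolid",A,(350,120,450,215),.055)
rep("place",(H>22)&(H<34)&(S>120),(245,120,300,210))
rep("bottle",A,(335,195,362,225),.02);rep("can",A,(325,85,360,128),.02)
rep("tin",A,(445,90,485,128),.015);rep("spool",A,(450,195,485,225),.015)
rep("mate last",g,(170,140,200,170)); rep("white last",(S<60)&(V>170),(205,150,235,180),.1)
rep("bench",A,(330,220,480,240));rep("rackwall",A,(165,100,300,220),.045,.062)
for (u,v) in [(369,134),(374,145),(380,170),(388,198),(392,199),(422,190),(410,150),(418,160)]: print((u,v),np.round(P[v,u]*1000))
c=im[110:230,300:500];cv2.imwrite("pics/crop.png",cv2.resize(c,None,fx=4,fy=4,interpolation=2))
E
python3 m.py
```

```text
[ 67 143 208] [ 0.5202545  -0.2841787   0.04875964] [ 28 144 244] [0.54309977 0.13811271 0.01320617] [ 0.35719961 -0.21622596  0.00153989]
last none
lasttop none
boot 2625 rect c [ 480. -195.] size [204. 236.] long axis deg -13.0 z pct [31. 60. 94.] med [ 512. -192.   60.]
bootsolid 1842 rect c [ 476. -180.] size [168. 229.] long axis deg -15.8 z pct [ 55.  62. 102.] med [ 513. -184.   62.]
place 1114 rect c [525. 142.] size [ 57. 177.] long axis deg -6.7 z pct [ 9. 13. 18.] med [524. 142.  13.]
bottle 323 rect c [398. -72.] size [47. 45.] long axis deg 37.7 z pct [ 30.  90. 133.] med [393. -70.  90.]
can 689 rect c [679. -55.] size [64. 63.] long axis deg 4.5 z pct [ 24.  98. 104.] med [668. -54.  98.]
tin 608 rect c [ 691. -392.] size [74. 75.] long axis deg -44.8 z pct [21. 30. 35.] med [ 689. -391.   30.]
spool 359 rect c [ 411. -395.] size [54. 55.] long axis deg -84.4 z pct [35. 40. 45.] med [ 411. -395.   40.]
mate last none
white last 217 rect c [496. 248.] size [41. 57.] long axis deg -7.5 z pct [135. 164. 167.] med [490. 243. 164.]
bench 2992 rect c [ 359. -229.] size [ 52. 403.] long axis deg -89.3 z pct [-3.  2.  6.] med [ 359. -228.    2.]
rackwall 1739 rect c [537. 234.] size [288. 249.] long axis deg 81.9 z pct [46. 55. 61.] med [549. 236.  55.]
(369, 134) [ 609. -129.   47.]
(374, 145) [ 574. -141.   62.]
(380, 170) [ 507. -156.   63.]
(388, 198) [ 433. -175.   67.]
(392, 199) [ 435. -190.   40.]
(422, 190) [ 467. -277.    3.]
(410, 150) [ 579. -247.    4.]
(418, 160) [ 536. -255.   61.]
```

View pics/crop.png

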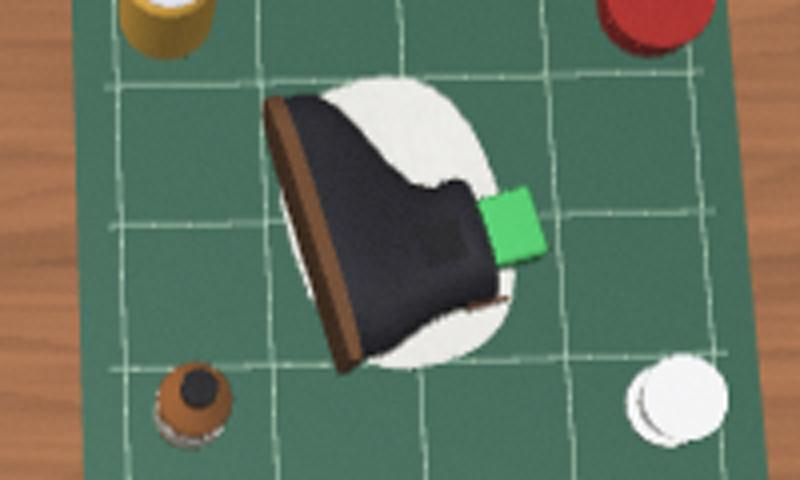

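```bash
sed -i 's/(S>150)&(V>130)/(S>115)\&(V>140)/' m.py; python3 m.py | grep -a last
python3 - <<'E'
from h import *
z=np.load("top0.npz");P=cloud("top",z["d"]);im=z["im"]
hsv=cv2.cvtColor(im,cv2.COLOR_BGR2HSV).astype(int)
M=np.zeros(P.shape[:2],bool);M[120:215,360:430]=1
M&=(P[...,2]>.055)&(P[...,2]<.07)
br=M&(hsv[...,0]<15)&(hsv[...,1]>90)&(hsv[...,2]>60)
q=P[br][:,:2]*1000;print(len(q),q.mean(0),cv2.fitLine(q.astype(np.float32),cv2.DIST_HUBER,0,.01,.01).ravel())
print(q[q[:,0].argmin()],q[q[:,0].argmax()])
E
```

```text
last 222 rect c [ 530. -287.] size [57. 44.] long axis deg 14.4 z pct [42. 47. 52.] med [ 524. -285.   47.]
lasttop 220 rect c [ 524. -284.] size [46. 36.] long axis deg 15.4 z pct [43. 47. 52.] med [ 523. -285.   47.]
mate last 191 rect c [517. 328.] size [28. 46.] long axis deg -9.2 z pct [160. 164. 168.] med [516. 328. 164.]
white last 217 rect c [496. 248.] size [41. 57.] long axis deg -7.5 z pct [135. 164. 167.] med [490. 243. 164.]
298 [ 512.96222297 -153.48199148] [ 9.6180218e-01  2.7374539e-01  5.1167264e+02 -1.5367873e+02]
[ 430.80047235 -175.79376363] [ 601.06518858 -128.17521535]
```

Call:
servo_tool(fingers=[100,100,100,100,100], translation=[[13,-36,0],[13,-36,0],[13,-36,0],[13,-36,0],[13,-36,0]], turn=[-2,-2,-2,-2,-2], grip_force=6)

```text
t: 0.52
tool_pos: [0.2844, 0.3497, 0.214]
eef_rot: [[-0.843, 0.537, -0.001], [0.537, 0.843, -0.001], [0.0, -0.001, -1.0]]
force: [0.7, 0.1, 0.7]
grip_width: 1.003
grasp_force: 0.0
```

Call:
servo_tool(fingers=[100,100,100,100,100], translation=[[13,-36,0],[13,-36,0],[13,-36,0],[13,-36,0],[13,-36,0]], turn=[-2,-2,-2,-2,-2])

```text
t: 0.93
tool_pos: [0.3495, 0.1697, 0.2144]
eef_rot: [[-0.737, 0.676, -0.0], [0.676, 0.737, 0.0], [0.0, 0.0, -1.0]]
force: [0.5, 0.5, 0.4]
grip_width: 1.001
grasp_force: 0.0
```

Call:
servo_tool(fingers=[100,100,100,100,100], translation=[[13,-36,0],[13,-36,0],[13,-36,0],[13,-36,0],[13,-36,0]], turn=[-3,-3,-3,-3,-3])

```text
t: 1.35
tool_pos: [0.4146, -0.0105, 0.2144]
eef_rot: [[-0.536, 0.845, 0.0], [0.845, 0.536, 0.0], [0.0, 0.0, -1.0]]
force: [-0.6, -0.5, 0.8]
grip_width: 0.996
grasp_force: 0.0
```

Call:
servo_tool(fingers=[100,100,100,100,100], translation=[[13,-36,0],[13,-36,0],[13,-36,0],[13,-36,0],[13,-36,0]], turn=[-3,-3,-3,-3,-3])

```text
t: 1.77
tool_pos: [0.4796, -0.1905, 0.2141]
eef_rot: [[-0.299, 0.954, -0.001], [0.954, 0.299, 0.001], [0.001, -0.0, -1.0]]
force: [0.3, -0.3, 0.5]
grip_width: 0.998
grasp_force: 0.0
```

Call:
servo_tool(fingers=[100,100,100,100,100], translation=[[15,-33,0],[15,-33,0],[15,-32,0],[0,0,-30],[0,0,-20]], turn=[-2,0,0,0,0])

```text
t: 2.18
tool_pos: [0.5249, -0.2886, 0.1633]
eef_rot: [[-0.266, 0.964, 0.0], [0.964, 0.266, -0.0], [-0.0, 0.0, -1.0]]
force: [-0.7, 1.2, -0.2]
grip_width: 1.001
grasp_force: 0.0
```

```bash
cat >> h.py <<'E'
def wcloud(d,s):
    m=camera_model("wrist");h,w=d.shape
    f=h/2/np.tan(np.radians(m["vertical_fov"])/2)
    v,u=np.mgrid[:h,:w]
    P=np.stack([(u-m["cx"])/f*d,(v-m["cy"])/f*d,d],-1)
    T=np.array(m["tool_from_camera"]);P=P@T[:3,:3].T+T[:3,3]
    return P@np.array(s["eef_rot"]).T+np.array(s["tool_pos"])
E
cat > w.py <<'E'
from h import *
import sys
s=bot.get_state();im,d=get_image("wrist");cv2.imwrite(f"pics/{sys.argv[1]}.png",im)
P=wcloud(d,s);hsv=cv2.cvtColor(im,cv2.COLOR_BGR2HSV);H,S,V=[hsv[...,i] for i in range(3)]
g=(H>50)&(H<75)&(S>115)&(V>140)&(d>0)
zt=float(sys.argv[2])
M=g&(abs(P[...,2]-zt)<.008)
q=P[M]; print(np.round(s["tool_pos"],4),g.sum(),len(q),np.round(np.percentile(P[g][:,2],[5,50,95]),3),cv2.minAreaRect((q[:,:2]*1000).astype(np.float32)),q.mean(0))
E
python3 w.py w1 .047
```

```text
[ 0.5249 -0.2886  0.1633] 2106 2051 [0.046 0.047 0.049] ((399.776611328125, -275.88763427734375), (47.54983139038086, 299.42120361328125), 87.25162506103516) [ 0.5209649  -0.28147377  0.04710678]
```

View pics/w1.png

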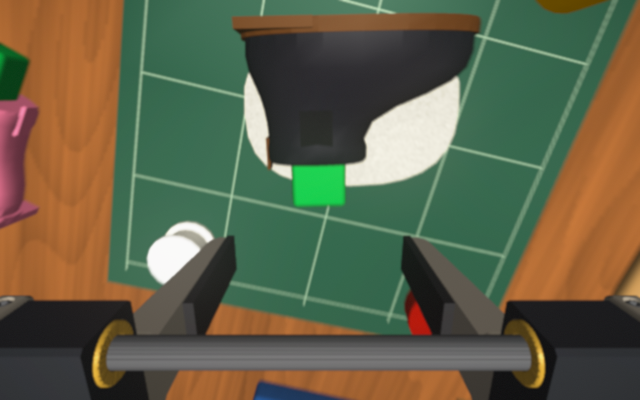

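Call:
servo_tool(fingers=[100,100,100,100,100], translation=[[0,0,-38],[0,0,-38],[0,0,-38],[0,0,-20],[0,0,-12]], turn=[0,0,0,0,0], grip_force=15)

```text
t: 2.65
tool_pos: [0.5224, -0.2845, 0.0151]
eef_rot: [[-0.268, 0.963, -0.005], [0.963, 0.268, 0.004], [0.005, -0.004, -1.0]]
force: [0.1, 0.1, 1.0]
grip_width: 1.001
grasp_force: 0.0
```

Call:
servo_tool(fingers=[40,40,40,40,40], translation=[[0,0,0],[0,0,0],[0,0,0],[0,0,0],[0,0,0]], turn=[0,0,0,0,0])

```text
t: 3.07
tool_pos: [0.5257, -0.2875, 0.0205]
eef_rot: [[-0.268, 0.963, 0.003], [0.963, 0.268, -0.002], [-0.003, 0.002, -1.0]]
force: [0.2, 0.5, 0.0]
grip_width: 0.661
grasp_force: 0.0
```

Call:
servo_tool(fingers=[30,30,30,30,30], translation=[[0,0,0],[0,0,0],[0,0,0],[0,0,0],[0,0,0]], turn=[0,0,0,0,0])

```text
t: 3.48
tool_pos: [0.5249, -0.287, 0.0194]
eef_rot: [[-0.268, 0.963, 0.001], [0.963, 0.268, -0.001], [-0.001, 0.0, -1.0]]
force: [-1.6, 0.7, 6.2]
grip_width: 0.522
grasp_force: 15.0
```

Call:
servo_tool(fingers=[30,30,30,30,30], translation=[[-1,3,17],[-1,3,17],[-1,5,15],[-2,5,15],[-2,7,12]], turn=[0,0,0,0,0])

```text
t: 3.9
tool_pos: [0.5171, -0.2632, 0.0946]
eef_rot: [[-0.268, 0.963, -0.001], [0.963, 0.268, 0.001], [0.001, -0.001, -1.0]]
force: [0.1, 0.6, -2.5]
grip_width: 0.526
grasp_force: 15.0
```

Run:
```python
from h import *
im,d=get_image("side");cv2.imwrite("pics/s1.png",cv2.resize(im[120:340,220:540],None,fx=2,fy=2))
```

```text
(no output)
```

View pics/s1.png

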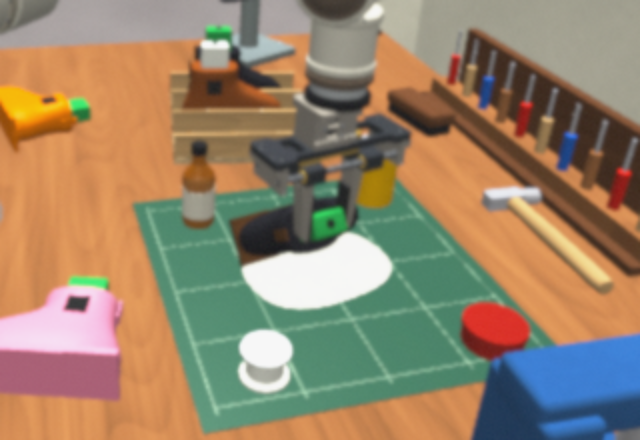

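Boot is pivoting in the grip (last at (328,222) of the crop). Continue the arc.

Call:
servo_tool(fingers=[30,30,30,30,30], translation=[[-2,8,12],[-3,9,10],[-3,9,8],[-3,9,8],[0,0,5]], turn=[0,0,0,0,0])

```text
t: 4.37
tool_pos: [0.5056, -0.227, 0.1366]
eef_rot: [[-0.269, 0.963, -0.002], [0.963, 0.269, 0.002], [0.002, -0.001, -1.0]]
force: [0.8, -0.2, -4.4]
grip_width: 0.522
grasp_force: 15.0
```

Call:
servo_tool(fingers=[30,30,30,30,30], translation=[[0,0,5],[0,0,5],[0,0,0],[0,0,0],[0,0,0]], turn=[0,0,0,0,0])

```text
t: 4.78
tool_pos: [0.5064, -0.2288, 0.1471]
eef_rot: [[-0.268, 0.963, -0.001], [0.963, 0.268, 0.0], [0.001, -0.001, -1.0]]
force: [0.1, 0.8, -3.2]
grip_width: 0.517
grasp_force: 15.0
```

Run:
```python
from h import *
im,d=get_image("side");cv2.imwrite("pics/s2.png",cv2.resize(im[120:340,220:540],None,fx=2,fy=2))
P=cloud("side",d);hsv=cv2.cvtColor(im,cv2.COLOR_BGR2HSV)
# dark boot points near gripper column
M=(d>0)&(abs(P[...,0]-.52)<.13)&(P[...,1]>-.35)&(P[...,1]<-.1)&(P[...,2]>.005)
for lo in range(5,175,15):
    q=P[M&(P[...,2]*1000>=lo)&(P[...,2]*1000<lo+15)]
    if len(q)>5: print(lo,len(q),np.round(np.percentile(q[:,0],[3,97])*1000),np.round(np.percentile(q[:,1],[3,50,97])*1000))
```

```text
5 13 [457. 575.] [-228. -209. -192.]
20 236 [439. 605.] [-231. -218. -184.]
35 242 [431. 601.] [-227. -213. -175.]
50 243 [441. 608.] [-231. -221. -186.]
65 283 [445. 605.] [-235. -220. -173.]
80 257 [452. 588.] [-242. -222. -171.]
95 141 [457. 548.] [-248. -239. -210.]
110 157 [459. 535.] [-255. -248. -224.]
125 259 [460. 542.] [-251. -238. -217.]
140 104 [463. 538.] [-250. -243. -209.]
155 165 [468. 541.] [-253. -245. -227.]
170 200 [467. 541.] [-247. -234. -219.]
```

View pics/s2.png

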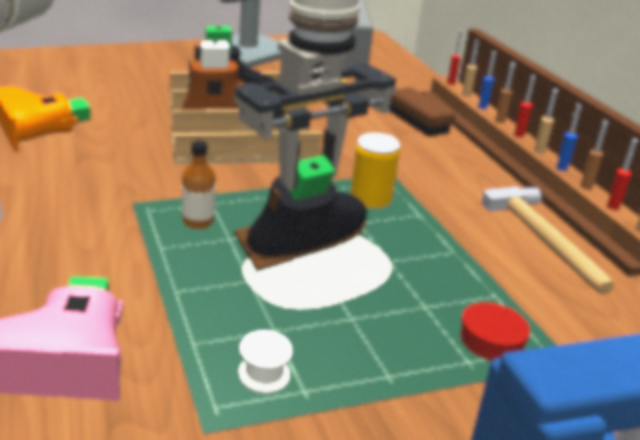

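Call:
servo_tool(fingers=[30,30,30,30,30], translation=[[0,0,-8],[0,0,-8],[0,0,-7],[-1,4,-1],[-2,6,-1]], turn=[0,0,0,0,0], grip_force=9)

```text
t: 5.25
tool_pos: [0.5039, -0.2197, 0.1232]
eef_rot: [[-0.268, 0.964, 0.001], [0.963, 0.268, -0.002], [-0.002, 0.0, -1.0]]
force: [-1.6, -0.7, 5.1]
grip_width: 0.519
grasp_force: 9.0
```

Call:
servo_tool(fingers=[30,30,30,30,30], translation=[[-2,6,-1],[-2,6,-1],[-1,4,-1],[0,0,0],[0,0,0]], turn=[0,0,0,0,0])

```text
t: 5.67
tool_pos: [0.4987, -0.2013, 0.1198]
eef_rot: [[-0.269, 0.963, 0.0], [0.963, 0.269, 0.001], [0.001, 0.001, -1.0]]
force: [-1.0, 2.5, 6.5]
grip_width: 0.521
grasp_force: 9.0
```

```bash
cat > lean.py <<'E'
from h import *
import sys
im,d=get_image("side");cv2.imwrite(f"pics/{sys.argv[1]}.png",cv2.resize(im[120:340,220:540],None,fx=2,fy=2))
P=cloud("side",d);a=np.radians(float(sys.argv[4]) if len(sys.argv)>4 else 15.5);c=np.array([float(sys.argv[2]),float(sys.argv[3])])
Q=(P[...,:2]-c)@np.array([[np.cos(a),-np.sin(a)],[np.sin(a),np.cos(a)]])*1000
M=(d>0)&(abs(Q[...,0])<30)&(abs(Q[...,1])<60)&(P[...,2]>.003)
for lo in range(5,165,10):
    q=M&(P[...,2]*1000>=lo)&(P[...,2]*1000<lo+10)
    if q.sum()>5: print(lo,q.sum(),np.round(np.percentile(Q[q][:,1],[3,25,50])))
E
python3 lean.py s3 .4985 -.203
```

```text
5 68 [-29. -26. -25.]
15 54 [-28. -26. -25.]
25 61 [-28. -27. -25.]
35 68 [-28. -26. -25.]
45 59 [-28. -27. -26.]
55 64 [-28. -26. -25.]
65 61 [-30. -28. -27.]
75 60 [-30. -28. -26.]
85 57 [-30. -29. -28.]
95 55 [-32. -31. -29.]
105 160 [-31. -28. -22.]
115 60 [-17. -15. -14.]
125 62 [-17. -16. -15.]
135 65 [-18. -16. -16.]
145 152 [-18. -15.  -9.]
155 35 [-9. -7. -1.]
```

View pics/s3.png

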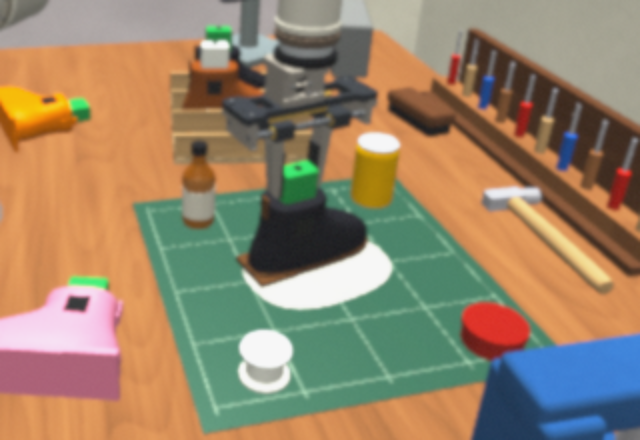

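Boot upright on the mat (last at (300,180) in the crop), lean about 2-3°, which will settle on release.

Call:
servo_tool(fingers=[30,30,100,100,100], translation=[[-1,3,0],[0,0,0],[0,0,0],[0,0,0],[0,0,0]], turn=[0,0,0,0,0])

```text
t: 6.13
tool_pos: [0.4972, -0.1995, 0.1192]
eef_rot: [[-0.268, 0.963, -0.001], [0.963, 0.268, 0.0], [0.001, -0.001, -1.0]]
force: [0.2, -1.0, 0.0]
grip_width: 0.716
grasp_force: 0.0
```

Call:
servo_tool(fingers=[100,100,100,100,100], translation=[[0,0,0],[0,0,0],[0,0,0],[0,0,5],[0,0,5]], turn=[0,0,0,0,0])

```text
t: 6.55
tool_pos: [0.4974, -0.1995, 0.1297]
eef_rot: [[-0.268, 0.963, -0.001], [0.963, 0.268, 0.0], [0.001, -0.0, -1.0]]
force: [0.5, -0.2, 0.7]
grip_width: 1.003
grasp_force: 0.0
```

Call:
servo_tool(fingers=[100,100,100,100,100], translation=[[0,0,35],[0,0,35],[0,0,30],[0,0,0],[0,0,0]], turn=[0,0,0,0,0])

```text
t: 6.97
tool_pos: [0.4989, -0.2005, 0.2326]
eef_rot: [[-0.268, 0.963, 0.005], [0.963, 0.268, -0.003], [-0.004, 0.004, -1.0]]
force: [-0.1, 0.9, -0.4]
grip_width: 1.001
grasp_force: 0.0
```

```bash
python3 lean.py s4 .4985 -.203; python3 w.py w2 .152
```

```text
5 73 [-27. -25. -24.]
15 54 [-27. -25. -24.]
25 66 [-26. -25. -23.]
35 61 [-26. -24. -23.]
45 66 [-25. -23. -22.]
55 64 [-25. -23. -22.]
65 68 [-25. -23. -22.]
75 62 [-25. -23. -22.]
85 59 [-26. -24. -23.]
95 63 [-26. -25. -24.]
105 168 [-26. -21. -14.]
115 68 [-10.  -9.  -8.]
125 67 [-10.  -9.  -8.]
135 73 [-10.  -9.  -8.]
145 139 [-10.  -7.   0.]
[ 0.4978 -0.1998  0.2303] 3509 1871 [0.046 0.151 0.153] ((496.8738098144531, -197.22035217285156), (46.20036315917969, 28.251564025878906), 15.17360782623291) [ 0.49662698 -0.19626532  0.15197568]
```

View pics/w2.png

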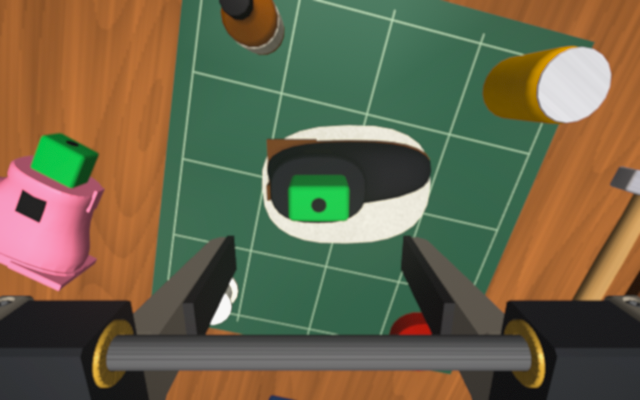

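Boot stands upright; last at (319,197) in the wrist view. Regrip.

Call:
servo_tool(fingers=[100,100,100,100,100], translation=[[-1,3,-38],[0,0,-38],[0,0,-28],[0,0,-9],[0,0,0]], turn=[0,0,0,0,0], grip_force=25)

```text
t: 7.48
tool_pos: [0.4938, -0.1948, 0.1126]
eef_rot: [[-0.268, 0.963, -0.007], [0.963, 0.268, 0.005], [0.007, -0.006, -1.0]]
force: [-0.1, -0.3, 0.1]
grip_width: 1.001
grasp_force: 0.0
```

Call:
servo_tool(fingers=[30,30,30,30,30], translation=[[0,0,0],[0,0,0],[0,0,0],[0,0,0],[0,0,0]], turn=[0,0,0,0,0])

```text
t: 7.9
tool_pos: [0.4973, -0.1971, 0.1179]
eef_rot: [[-0.268, 0.963, 0.002], [0.963, 0.268, -0.001], [-0.002, 0.002, -1.0]]
force: [0.0, 0.4, 1.2]
grip_width: 0.664
grasp_force: 0.0
```

Call:
servo_tool(fingers=[30,30,30,30,30], translation=[[0,0,0],[0,0,0],[0,0,0],[0,0,0],[0,0,4]], turn=[0,0,0,0,0])

```text
t: 8.32
tool_pos: [0.4956, -0.196, 0.1195]
eef_rot: [[-0.268, 0.963, -0.002], [0.963, 0.268, 0.001], [0.002, -0.002, -1.0]]
force: [-0.4, 0.0, -3.9]
grip_width: 0.521
grasp_force: 25.0
```

Call:
servo_tool(fingers=[30,30,30,30,30], translation=[[0,0,10],[0,0,25],[0,0,35],[0,0,35],[0,0,35]], turn=[0,0,0,0,0])

```text
t: 8.73
tool_pos: [0.4957, -0.196, 0.2618]
eef_rot: [[-0.268, 0.963, -0.002], [0.963, 0.268, 0.001], [0.002, -0.001, -1.0]]
force: [1.6, -0.3, -3.4]
grip_width: 0.518
grasp_force: 25.0
```

Call:
servo_tool(fingers=[30,30,30,30,30], translation=[[0,5,6],[0,10,0],[0,15,0],[-1,18,0],[-1,18,0]], turn=[-1,-1.5,-1.5,-1.5,-1.5])

```text
t: 9.15
tool_pos: [0.4938, -0.1298, 0.2664]
eef_rot: [[-0.147, 0.989, -0.001], [0.989, 0.147, 0.001], [0.001, -0.001, -1.0]]
force: [-0.1, 1.0, -4.1]
grip_width: 0.522
grasp_force: 25.0
```

Call:
servo_tool(fingers=[30,30,30,30,30], translation=[[0,20,0],[0,20,0],[0,20,0],[0,20,0],[-1,20,0]], turn=[-1.5,-1.5,-1.5,-1.5,-1.5])

```text
t: 9.57
tool_pos: [0.4928, -0.0295, 0.2664]
eef_rot: [[-0.017, 1.0, -0.001], [1.0, 0.017, 0.0], [0.0, -0.001, -1.0]]
force: [-0.2, 0.1, -4.8]
grip_width: 0.52
grasp_force: 25.0
```

Call:
servo_tool(fingers=[30,30,30,30,30], translation=[[0,20,0],[-1,20,0],[0,20,0],[-1,20,0],[0,20,0]], turn=[-1.5,-1.5,-1.5,-1.5,-1.5])

```text
t: 9.98
tool_pos: [0.4906, 0.0705, 0.2664]
eef_rot: [[0.114, 0.994, -0.002], [0.994, -0.114, 0.0], [-0.0, -0.002, -1.0]]
force: [-0.3, -0.8, -4.3]
grip_width: 0.52
grasp_force: 25.0
```

Call:
servo_tool(fingers=[30,30,30,30,30], translation=[[-1,18,0],[0,18,0],[0,15,0],[0,10,0],[0,5,0]], turn=[-1,-0.5,0,0,0])

```text
t: 10.4
tool_pos: [0.49, 0.1365, 0.2664]
eef_rot: [[0.137, 0.991, -0.001], [0.991, -0.137, 0.0], [0.0, -0.001, -1.0]]
force: [-0.0, 0.2, -4.1]
grip_width: 0.524
grasp_force: 25.0
```

Call:
servo_tool(fingers=[30,30,30,30,30], translation=[[0,8,0],[0,3,0],[0,0,0],[0,0,0],[0,0,0]], turn=[0,0,0,0,0])

```text
t: 10.82
tool_pos: [0.4906, 0.1459, 0.2666]
eef_rot: [[0.139, 0.99, -0.0], [0.99, -0.139, -0.0], [-0.0, -0.0, -1.0]]
force: [-0.3, -0.9, -4.7]
grip_width: 0.517
grasp_force: 25.0
```

Run:
```python
from h import *
im,d=get_image("top");cv2.imwrite("pics/t5.png",cv2.resize(im[80:240,150:350],None,fx=3,fy=3))
im,d=get_image("side");P=cloud("side",d)
s=bot.get_state();a=np.arctan2(s["eef_rot"][1][1],s["eef_rot"][0][1]);print(s["tool_pos"],np.degrees(a))
R=np.array([[np.cos(a),-np.sin(a)],[np.sin(a),np.cos(a)]])
Q=(P[...,:2]-np.array(s["tool_pos"])[:2])@R*1000
dz=(P[...,2]-s["tool_pos"][2])*1000
M=(d>0)&(abs(Q[...,1])<60)
for lo in range(-125,30,10):
    q=M&(dz>=lo)&(dz<lo+10)&(abs(Q[...,0])<30); q2=M&(dz>=lo)&(dz<lo+10)&(abs(Q[...,0])<150)
    if q.sum()>5: print(lo,q.sum(),np.round(np.percentile(Q[q][:,1],[3,25,50])),np.round(np.percentile(Q[q2][:,0],[1,99])))
```

```text
[0.49066294 0.14592378 0.26663088] -7.98993208316301
-125 18 [-35. -33. -32.] [-57. 116.]
-115 56 [-37. -33. -32.] [-61. 125.]
-105 59 [-36. -32. -30.] [-58. 122.]
-95 55 [-34. -32. -31.] [-58. 124.]
-85 59 [-35. -32. -29.] [-57. 120.]
-75 55 [-33. -31. -30.] [-53. 112.]
-65 53 [-33. -30. -29.] [-48.  96.]
-55 55 [-34. -30. -29.] [-45.  74.]
-45 57 [-35. -31. -29.] [-45.  53.]
-35 59 [-32. -30. -28.] [-43.  41.]
-25 55 [-34. -32. -30.] [-46.  40.]
-15 93 [-34. -30. -28.] [-46.  40.]
-5 53 [-18. -16. -15.] [-46.  32.]
5 56 [-19. -16. -14.] [-37.  35.]
15 59 [-20. -17. -14.] [-39.  36.]
25 73 [-18. -15. -13.] [-40.  36.]
```

View pics/t5.png

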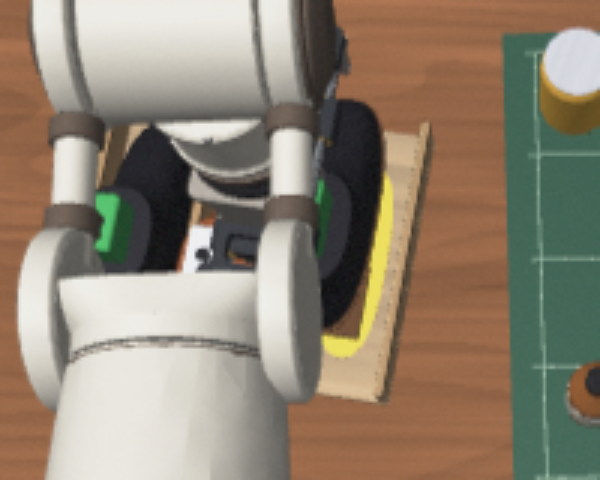

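Boot hangs upright, aligned with the footprint (seen right of the wrist around (350,250)). Lower it.

Call:
servo_tool(fingers=[30,30,30,30,30], translation=[[0,0,-10],[0,0,-25],[0,0,-30],[0,0,-25],[0,0,-15]], turn=[0,0,0,0,0])

```text
t: 11.33
tool_pos: [0.4883, 0.146, 0.1575]
eef_rot: [[0.139, 0.99, -0.005], [0.99, -0.139, -0.0], [-0.001, -0.005, -1.0]]
force: [0.5, 0.0, -4.3]
grip_width: 0.519
grasp_force: 25.0
```

Call:
servo_tool(fingers=[30,30,30,30,30], translation=[[0,0,-10],[0,0,-8],[0,0,-5],[0,0,-4],[0,0,-3]], turn=[0,0,0,0,0])

```text
t: 11.75
tool_pos: [0.4913, 0.1464, 0.1321]
eef_rot: [[0.138, 0.99, 0.002], [0.99, -0.138, 0.0], [0.0, 0.002, -1.0]]
force: [-0.2, 0.1, -4.3]
grip_width: 0.521
grasp_force: 25.0
```

Call:
servo_tool(fingers=[30,30,30,30,30], translation=[[0,0,-1],[0,0,0],[0,0,0],[0,0,0],[0,0,0]], turn=[0,0,0,0,0])

```text
t: 12.17
tool_pos: [0.4909, 0.1464, 0.131]
eef_rot: [[0.138, 0.99, 0.001], [0.99, -0.138, 0.0], [0.0, 0.001, -1.0]]
force: [-0.6, 0.5, -4.3]
grip_width: 0.522
grasp_force: 25.0
```

Call:
servo_tool(fingers=[30,30,30,30], translation=[[0,0,-1],[0,0,-1],[0,0,0],[0,0,0]], turn=[0,0,0,0])

```text
t: 12.5
tool_pos: [0.4909, 0.1465, 0.129]
eef_rot: [[0.138, 0.99, 0.001], [0.99, -0.138, 0.0], [0.0, 0.001, -1.0]]
force: [-0.3, 0.0, -2.0]
grip_width: 0.517
grasp_force: 25.0
```

Touching the floor; one more mm, then release and rise.

Call:
servo_tool(fingers=[30,30,100,100,100], translation=[[0,0,-1],[0,0,0],[0,0,0],[0,0,0],[0,0,0]], turn=[0,0,0,0,0])

```text
t: 12.92
tool_pos: [0.491, 0.1464, 0.1278]
eef_rot: [[0.138, 0.99, 0.001], [0.99, -0.138, -0.0], [0.0, 0.001, -1.0]]
force: [0.0, -0.8, 0.6]
grip_width: 0.715
grasp_force: 0.0
```

Call:
servo_tool(fingers=[100,100,100,100,100], translation=[[0,0,0],[0,0,0],[0,0,0],[0,0,10],[0,0,20]], turn=[0,0,0,0,0])

```text
t: 13.33
tool_pos: [0.4886, 0.1463, 0.1559]
eef_rot: [[0.138, 0.99, -0.005], [0.99, -0.138, -0.0], [-0.001, -0.005, -1.0]]
force: [0.7, 0.0, 0.3]
grip_width: 1.001
grasp_force: 0.0
```

Call:
servo_tool(fingers=[100,100,100,100,100], translation=[[0,0,35],[0,0,35],[0,0,20],[-30,-5,0],[-30,-5,0]], turn=[0,0,0,0,0])

```text
t: 13.75
tool_pos: [0.4316, 0.1363, 0.2502]
eef_rot: [[0.138, 0.99, 0.004], [0.99, -0.138, 0.0], [0.001, 0.004, -1.0]]
force: [-0.5, 0.9, 0.2]
grip_width: 0.997
grasp_force: 0.0
```

Call:
servo_tool(fingers=[100,100,100,100,100], translation=[[-10,-35,0],[-10,-35,0],[-10,-35,0],[0,-35,0],[0,-35,0]], turn=[0,0,0,0,0])

```text
t: 14.17
tool_pos: [0.4001, -0.04, 0.2487]
eef_rot: [[0.138, 0.99, 0.002], [0.99, -0.138, -0.001], [-0.0, 0.002, -1.0]]
force: [0.1, 0.3, 0.8]
grip_width: 0.997
grasp_force: 0.0
```

Call:
servo_tool(fingers=[100,100,100,100,100], translation=[[0,-35,0],[0,-35,0],[0,-30,0],[0,0,0],[0,0,0]], turn=[0,0,0,0,0])

```text
t: 14.58
tool_pos: [0.4004, -0.1395, 0.2482]
eef_rot: [[0.141, 0.99, 0.0], [0.99, -0.141, 0.0], [0.0, 0.0, -1.0]]
force: [-0.1, -0.0, 0.2]
grip_width: 0.999
grasp_force: 0.0
```

```bash
python3 - <<'E'
from h import *
im,d=get_image("top");np.savez("top0.npz",im=im,d=d);cv2.imwrite("pics/t6.png",cv2.resize(im[80:240,150:350],None,fx=3,fy=3))
E
sed -i 's/^rep("last".*/rep("boot last",g,(225,140,300,190),.15)/' m.py; python3 m.py|grep -aE "boot last|place|bottle|can|tin|spool|mate|white"; python3 lean.py s6 .491 .1465 -8
```

```text
boot last 198 rect c [491. 145.] size [28. 45.] long axis deg -8.3 z pct [160. 164. 168.] med [490. 145. 164.]
place none
bottle 633 rect c [361. -59.] size [ 44. 129.] long axis deg -22.5 z pct [ 82. 617. 625.] med [332. -41. 617.]
can 694 rect c [679. -56.] size [62. 65.] long axis deg -39.4 z pct [ 25.  98. 104.] med [668. -54.  98.]
tin 604 rect c [ 691. -392.] size [74. 74.] long axis deg -44.5 z pct [23. 30. 35.] med [ 689. -392.   30.]
spool 366 rect c [ 395. -300.] size [ 55. 247.] long axis deg -80.6 z pct [36. 40. 45.] med [ 411. -394.   40.]
mate last 183 rect c [518. 328.] size [27. 47.] long axis deg -8.2 z pct [161. 164. 168.] med [516. 327. 164.]
white last 214 rect c [496. 244.] size [61. 39.] long axis deg 11.3 z pct [134. 164. 168.] med [490. 243. 164.]
5 44 [-51. -49. -47.]
15 43 [-52. -50. -48.]
25 48 [-52. -50. -48.]
35 48 [-52. -49. -48.]
45 77 [-51. -48. -45.]
55 58 [-49. -33. -31.]
65 48 [-33. -31. -30.]
75 47 [-32. -30. -28.]
85 49 [-33. -30. -28.]
95 50 [-33. -30. -29.]
105 45 [-35. -32. -31.]
115 92 [-36. -29. -26.]
125 40 [-18. -16. -15.]
135 44 [-19. -16. -15.]
145 42 [-19. -16. -15.]
155 69 [-19. -15. -12.]
```

View pics/t6.png

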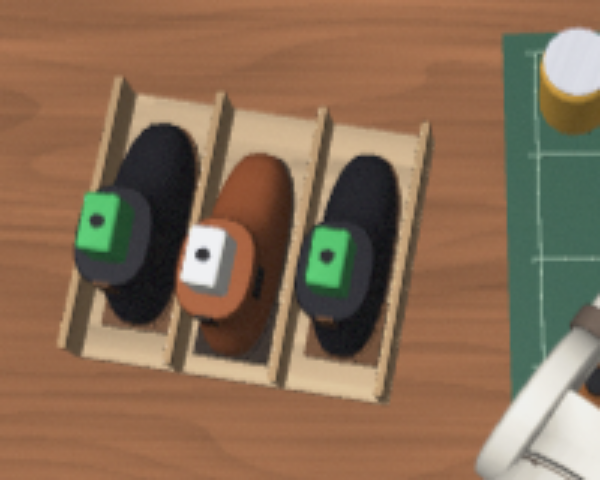

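The boot stands in its bay, last at (328,257) of the crop, parallel to its mate and covering the footprint; height 164 mm matches the mate's.

```bash
python3 -c "
from plant import bot
print(bot.sign_off())"
```

```text
the job is handed in; nothing more can be done
None
```

The fallen boot was stood upright on the mat and let go. It was then regripped and set down upright in the empty bay on the footprint, toe pointing the mate's way, and the job was handed in at about 15 s. No verdict was returned. At the end the other boots, can, tin and spool measured where they started; the arm hid the bottle from the last check, but nothing came near it.

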